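Interleave the next tailpiece blank and hold the loupe over its pearl eye

TASK

Lay the cork separator squarely centred on the ebony blank that lies on the stacking stand, then stack the other ebony blank squarely centred on the separator, pearl eye up. Then pick up the blue loupe and hold it level with its lens straight above the upper blank's pearl eye, the lens at the same height as the red collar on the post, touching neither stand nor stack with it; finish while still holding it there, motionless. Leave the lower blank in place, the collar as it is set, and the jar, carton and screwdriver alone.

Things in the scene. Friction and masses are not known exactly. Their poses are not given: they have to be found in the camera images.
- stand: fixed stacking stand: steel base plate, 235 (x) x 90 (y) x 6 mm high, reaching from x = -85 to +150 mm, with a cork pad 100 x 40 mm, top 12 mm above the bench, centred at the origin. At x = +110 mm rises a 10 mm thick aluminium post, top 171 mm above the bench. Origin on the bench under the pad's centre; x runs along the blanks towards the post, z up.
- focus_mark (a point): centre of the red collar (26 mm diameter, 10 mm high) on the stand's post, with a small brass pin towards the stack. Its height marks the loupe's focal height; it is set 90 to 140 mm above the bench and stays by friction.
- lower_blank: dark ebony tailpiece blank, 120 (x) x 50 (y) x 15 mm high, loose on the stand's cork pad (underside 12 mm above the bench) with a pearl eye in its top face; 110 g. Origin at the centre of its underside, x along it, z up.
- separator: stiff flat cork separator sheet, 130 (x) x 60 (y) x 6 mm thick, about 35 g, no front or back; it starts lying on a narrower fixed wooden block (90 x 34 mm, 20 mm high), so that both long edges are free. Origin at the centre of its underside, x along it.
- upper_blank: the other dark ebony blank, the same size as the lower (120 x 50 x 15 mm, about 110 g); it starts, pearl eye up, on a fixed wooden block of its own (90 x 34 mm, 20 mm high). Origin at the centre of its underside, x along it, z up. The two wooden blocks may have either place.
- upper_blank_eye (a point): centre of the upper blank's pearl eye: a white dot 11 mm across in a brass ring, in the top face, 25 mm from the blank's centre towards its +x end.
- loupe: loupe lying flat on the bench, about 100 g: a blue weighted bar grip 80 (x) x 16 (y) x 24 mm high, and at its +x end a round steel-framed lens 56 mm across and 10 mm high. Origin at the centre of the bar's underside; the underside of the lens frame is flush with it. z up when level; balanced close to the bar.
- loupe_grip (a point): middle of the loupe's bar grip, 12 mm above its underside; grip the bar here across its 16 mm width.
- loupe_lens (a point): centre of the loupe's lens, 82 mm from the bar's middle towards the loupe's +x and 5 mm above its underside.
- varnish_jar: amber varnish jar with dark cap, 54 mm across, 62 mm high, a bystander. Origin at the centre of its underside.
- screw_carton: open cardboard carton, 90 x 130 x 45 mm high, a bystander. Origin at the centre of its underside.
- screwdriver: screwdriver with orange handle, 140 mm long, lying along its x, a bystander.
There are look-alikes about, which are no part of the job. Of the things like the separator, leave any that is green; of the rest the smaller one is meant.

How it is judged:
By the outcome, as a careful person would: the job done as asked, in the order asked, and still so for the second after the job is handed in, while the arm keeps its last pose, push and grip.
It also fails if it takes over 72 s, if anything falls off the work surface, if the arm or the gripper's body presses on something with over 40 N, if the wrist force passes 120 N, or if a joint passes its speed limit or range.

ROBOT

A 6-joint arm with a two-finger parallel gripper is mounted at the origin on the work surface. World frame = base frame: x ahead of the robot, y to its left, z up, the work surface at z = 0. Lengths are in m, angles in rad, forces in N, time in s.
With the tool pointing down it reaches from about 0.25 to 0.8 m from the base axis. Payload 3.9 kg.
Tool frame: the origin (TCP) lies midway between the tips of the shut fingers; the grasp point (between the pads) lies bot.grasp_offset behind it (bot.grasp_offset is the distance from the TCP to the grasp point, in m); z points along the fingers, y is the line along which they close (so a half turn about z gives the same grasp; the last joint's range is limited). The gripper opens to 85 mm and grips with 20 to 120 N. Pads are 22 mm wide; open, the fingers measure 114 mm over their backs; the gripper's body (76 mm by 85 mm) begins 54 mm behind the grasp point. The pads swing forward as they close: fully open they stand 13 mm farther back than shut.
Start: joints at [-1.201, 0.26, -0.138, 1.173, 0, 1.571], TCP at [0.19, -0.49, 0.231] pointing down, gripper open.
Joint ranges: [-2.78, 2.78], [-0.83, 1.72], [-1.28, 1.37], [-1.9, 2.12], [-1.57, 1.48], [-3.14, 3.14]. Speed limits (rad/s): [2.57, 2.57, 3.14, 3.14, 3.14, 3.14].

INTERFACE

Orientations are given as a rotation vector (axis times angle).
In Python, from rig import bot gives the robot as it stands.
- The arm moves only by the shell command python3 -m crank 'ROWS'. ROWS is JSON, one flat list of numbers, 7 for each row, row after row: the shift along the tool's x, y, z in cm, then the turn, a rotation vector about the tool's x, y, z in degrees, then the gripper command: -1 is fully open, 1 is shut, values between are in proportion. A call has 1 to 12 rows; each row is the pose to reach, as a shift and turn from the pose commanded when the call began, along the tool's axes at that moment; what a row does not reach only later rows make up. A row lasts 1/8 s, in which the tool goes at most 62.5 mm and 10.7 degrees, less where a joint would pass 70% of its speed; a pose out of reach is approached as far as the arm can. A call with a gripper value outside its range is refused whole. The fingers move at their own pace and stop on an object; the grip force is fixed at half the most. Time passes only in rows, so rows that repeat a pose let the fingers close. It gives the time, the measured TCP pose, the force, the opening and the grip force at its end, in the units of the state.
- bot.observe(): the state, without advancing time (a new reading comes with each control period).
- bot.capture(name): name is "side" or "top"; returns a dict with "img" (384x512x3 uint8, blue, green, red), "depth" (384x512 float32, m along the optical axis (not along the pixel's ray), 0 where there is no reading), "vertical_fov" (degrees; the focal length in pixels is half the picture's height over the tangent of half this angle, whatever the lens; pixels are square), "cx", "cy" (the principal point, pixels), "R" (3x3) and "t" (3): a world point X has camera coordinates R X + t. Camera axes: x right, y down, z forward; pixel columns grow to the right and rows downward; lengths in m; the calibration is good to about 2 mm. A picture is of the moment at which its call begins.
- bot.hand_in(): hands the job in; it is judged then, once.
The state is a dict: "t": time; "joint_positions": joint angles; "dq": joint speeds; "effort": joint torques, N m; "ee_pos": TCP position; "orientation": TCP orientation; "contact_force": force on the tool from outside, world axes, zero at the start; "moment": the same for the moment, N m; "grip_width": finger opening in m; "finger_force": force on a finger pad.
Only numpy, scipy, OpenCV 4.12 (cv2) and the standard library are available. Lean on these libraries where they do the work, as an engineer would, in place of code of your own. Each camera call takes 0.05 s, during which the arm holds its last target. There are 200 camera calls.

## Working session

There is one attempt and no reset: what is moved stays moved. The work goes in short steps, Python scripts to look and compute and a shell command to move; the robot and the scene stay as the last step left them, time stands still between calls to the robot, and variables do not carry over. Pictures are saved under pics/ and viewed, at most 13 in all, crops included, and the job is handed in when it is done.

```bash
mkdir -p pics; ls
python3 - <<'E'
from rig import bot
import cv2,numpy as np
s=bot.observe(); print(s, bot.grasp_offset)
for n in("top","side"):
    c=bot.capture(n); cv2.imwrite(f"pics/{n}0.png",c["img"]); np.savez(f"{n}0.npz",**c)
    print(n,c["vertical_fov"],c["cx"],c["cy"],c["R"].round(3).tolist(),c["t"])
E
```

```text
pics
{'t': 0.0, 'joint_positions': array([-1.20095690e+00,  2.60696329e-01, -1.39420532e-01,  1.17266804e+00,
       -4.99259262e-06,  1.57080037e+00]), 'dq': array([-0.0001135 , -0.00010258, -0.00076342, -0.00044953,  0.0021507 ,
       -0.00082667]), 'effort': array([ 2.30076666e-04, -4.05677462e+01,  2.53920722e+01,  1.87716476e-02,
       -5.86713304e-05,  6.71453037e-06]), 'ee_pos': array([ 0.18951729, -0.48885619,  0.23043896]), 'orientation': array([-3.08611236e+00, -5.77271682e-01,  5.81690752e-04]), 'contact_force': array([-0.70512003, -0.10196606, -0.22253913]), 'moment': array([-0.006532  ,  0.01725685,  0.05014404]), 'finger_force': 0.0, 'grip_width': 0.08526064157580977} 0.0187
top 46.12301278495811 253.24220173123177 197.47323128934747 [[0.009, -1.0, 0.001], [-0.984, -0.009, -0.178], [0.178, 0.001, -0.984]] [-0.12485275  0.54896742  1.17418558]
side 57.999906137395435 258.17250267621864 190.61861778889053 [[-0.985, -0.174, -0.013], [-0.119, 0.725, -0.679], [0.128, -0.667, -0.734]] [0.49520116 0.18918808 1.01023388]
```

View pics/top0.png

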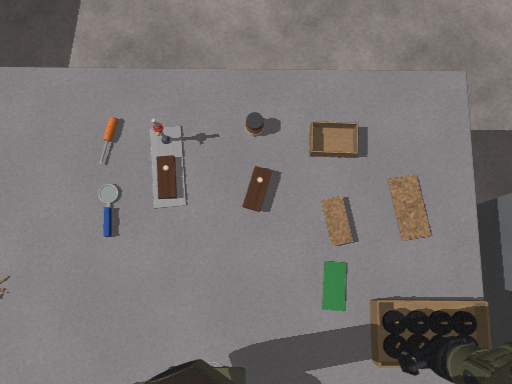

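View pics/side0.png

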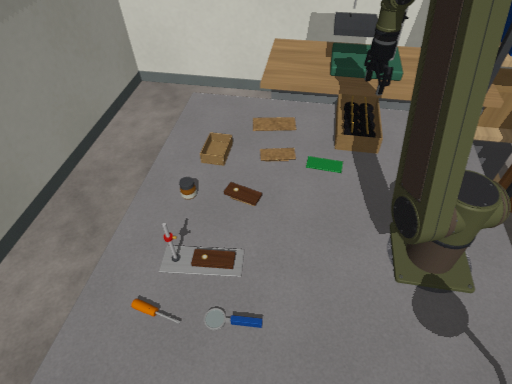

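The pictures show the following.
- **Separator candidates (top view):** small cork at (338,221), large cork at (409,208) and green sheet at (334,286). Green is ruled out, and the small cork is the smaller of the rest, so it is the one meant.
- **Blanks:** the upper blank is at (258,188) and the lower one at (167,177) on the stand.
- **Loupe:** bar at (108,222), lens at (109,193).
- **Collar:** (158,128) in the top view and (169,237) in the side view.

```bash
cat > h.py <<'E'
import numpy as np,cv2
from scipy.spatial.transform import Rotation as Ro
def K(c): return 192/np.tan(np.radians(float(c["vertical_fov"]))/2)
def ray(c,uv):
    uv=np.atleast_2d(uv).astype(float); f=K(c)
    d=np.c_[(uv[:,0]-c["cx"])/f,(uv[:,1]-c["cy"])/f,np.ones(len(uv))]@c["R"]
    return -c["R"].T@c["t"],d
def plane(c,uv,z):
    o,d=ray(c,uv); return o+d*((z-o[2])/d[:,2])[:,None]
def proj(c,X):
    p=np.atleast_2d(X)@c["R"].T+c["t"]; return p[:,:2]/p[:,2:]*K(c)+[c["cx"],c["cy"]]
def tri(cs,uvs):
    A=np.zeros((3,3));b=np.zeros(3)
    for c,u in zip(cs,uvs):
        o,d=ray(c,u);d=d[0]/np.linalg.norm(d[0]);P=np.eye(3)-np.outer(d,d);A+=P;b+=P@o
    X=np.linalg.solve(A,b); return X,[ (proj(c,X)-u).round(2).tolist() for c,u in zip(cs,uvs)]
def hgt(c):
    v,u=np.mgrid[:384,:512]; o,d=ray(c,np.c_[u.ravel(),v.ravel()])
    return (o+d*c["depth"].ravel()[:,None]).reshape(384,512,3)
def blob(m,near,amin=8):
    n,l,s,ce=cv2.connectedComponentsWithStats(m.astype(np.uint8),connectivity=8)
    k=[i for i in range(1,n) if s[i,4]>=amin]
    i=min(k,key=lambda i:np.hypot(*(ce[i]-near))); return l==i,ce[i],s[i,4]
def rect(c,m,z):
    "min-area rect on plane z (pixel-corner outline): centre, long/short side mm, yaw deg of long side"
    v,u=np.nonzero(m); P=np.concatenate([np.c_[u+a,v+b] for a in(-.5,.5) for b in(-.5,.5)])
    W=plane(c,P,z)[:,:2]*1000; (cx,cy),(w,h),a=cv2.minAreaRect(W.astype(np.float32))
    if w<h: w,h,a=h,w,a+90
    mom=plane(c,np.c_[u,v],z)[:,:2]*1000; ev,E=np.linalg.eigh(np.cov(mom.T)); e=E[:,1]
    return [round(float(x),1) for x in(cx,cy,w,h,(a+90)%180-90)],mom.mean(0).round(1).tolist(),round(float((np.degrees(np.arctan2(e[1],e[0]))+90)%180-90),1)
def rows(p,yaw,s):
    "rows target for TCP p (m), tool-y yaw deg (mod 180), tool straight down"
    R=Ro.from_rotvec(s["orientation"]); best=None
    for k in(0,180):
        a=np.radians(yaw+k); y=np.array([np.cos(a),np.sin(a),0]); z=np.array([0,0,-1.]); x=np.cross(y,z)
        T=Ro.from_matrix(np.c_[x,y,z]); r=(R.inv()*T).as_rotvec(degrees=True)
        if best is None or np.linalg.norm(r)<np.linalg.norm(best): best=r
    return (R.inv().apply(np.array(p)-s["ee_pos"])*100).round(2),best.round(2)
E
python3 - <<'E'
from h import *
C={n:dict(np.load(n+"0.npz")) for n in("top","side")}
for n,c in C.items():
    print(n,"cam",(-c["R"].T@c["t"]).round(3))
    hsv=cv2.cvtColor(c["img"],cv2.COLOR_BGR2HSV); H,S,V=[hsv[...,i].astype(int) for i in range(3)]
    W=hgt(c); z=W[...,2]
    T=n=="top"
    it=dict(sep=((338,221) if T else (278,155),(H>4)&(H<25)&(S>70)&(V>60),.026),
      bigcork=((409,208) if T else (274,124),(H>4)&(H<25)&(S>70)&(V>60),.006),
      upper=((258,188) if T else (242,194),((H<20)|(H>170))&(S>80)&(V<110),.035),
      lower=((167,177) if T else (214,259),((H<20)|(H>170))&(S>80)&(V<110),.027),
      bar=((108,222) if T else (246,321),(H>105)&(H<130)&(S>120),.024))
    for k,(p,m,zz) in it.items():
        b,ce,a=blob(m,p,40); print(k,ce.round(1),a,"z med",np.median(z[b]).round(4),rect(c,b,zz))
    red=((H<6)|(H>174))&(S>150)&(V>90); b,ce,a=blob(red,(158,128) if T else (169,237),5); print("red",ce,a,np.median(W[b],0).round(4))
    c["red"]=ce
    p=(167,177) if T else (204,260)
    b,ce,a=blob((S<40)&(V>135),p,100); print("plate",ce,a,rect(c,b,.006))
    for k,p in dict(eyeU=(260,180) if T else (235,188),eyeL=(166,168) if T else (206,257)).items():
        w=(V>150)&(S<110); b,ce,a=blob(w,p,2); print(k,ce.round(1),a,plane(c,ce,.035 if k=="eyeU" else .027).round(4))
print("collar",tri(C.values(),[c["red"] for c in C.values()]))
a=C["top"]["img"][160:320,60:440]
up=cv2.resize(C["top"]["img"][110:320,300:440],None,fx=2.8,fy=2.8,interpolation=2)
up2=cv2.resize(C["top"]["img"][110:250,80:210],None,fx=3,fy=4.2,interpolation=2)
cv2.imwrite("pics/crop0.png",np.hstack([up,up2[:588]]))
E
```

```text
top cam [ 0.332 -0.121  1.253]
sep [336.7 220.6] 1013 z med 0.0257 ([492.9, -349.0, 132.4, 62.9, 12.0], [492.2, -349.3], 12.4)
bigcork [408.9 207.3] 1854 z med 0.0077 ([535.5, -556.1, 180.1, 86.7, 10.1], [534.4, -556.2], 10.2)
upper [256.7 188.7] 722 z med 0.0347 ([579.2, -129.8, 123.7, 52.2, -16.4], [577.5, -129.4], -16.5)
lower [166.  177.1] 707 z med 0.0272 ([611.5, 123.9, 122.5, 51.7, 4.6], [609.9, 123.7], 4.9)
bar [107.  221.6] 201 z med 0.0231 ([484.2, 280.7, 83.4, 19.3, 3.7], [484.0, 280.6], 4.1)
red [157.79487179 127.84615385] 39 [0.7203 0.1304 0.1191]
plate [164.27538349 167.33455077] 1369 ([649.5, 130.4, 338.2, 123.4, 14.8], [643.9, 134.3], 16.4)
eyeU [259.5 179.4] 21 [[ 0.6037 -0.1369  0.035 ]]
eyeL [165.  167.3] 18 [[0.6376 0.1277 0.027 ]]
side cam [0.381 0.622 0.877]
sep [277.5 154.1] 434 z med 0.0252 ([490.9, -344.2, 133.4, 72.7, 9.2], [490.6, -343.3], 11.9)
bigcork [273.8 123.6] 556 z med 0.0078 ([533.5, -554.7, 179.5, 97.2, 10.6], [534.4, -553.2], 12.7)
upper [242.6 193.4] 477 z med 0.0343 ([578.7, -120.8, 126.6, 69.3, -15.0], [575.9, -121.6], -17.0)
lower [213.4 258.5] 698 z med 0.0264 ([610.2, 128.4, 122.4, 59.9, 4.6], [608.7, 129.1], 4.4)
bar [246.1 321. ] 292 z med 0.0225 ([482.9, 288.0, 80.9, 26.1, 3.2], [482.4, 288.1], 2.4)
red [167.90697674 237.65116279] 43 [0.7196 0.1408 0.1185]
plate [189.62912088 270.02472527] 364 ([642.1, 160.8, 234.2, 26.7, 5.5], [671.2, 164.8], 4.6)
eyeU [235.7 188.9] 9 [[ 0.6028 -0.1376  0.035 ]]
eyeL [204.4 256.4] 13 [[0.6358 0.1268 0.027 ]]
collar (array([0.72443616, 0.13473033, 0.10958267]), [[[0.0, 0.02]], [[-0.02, -0.0]]])
```

View pics/crop0.png

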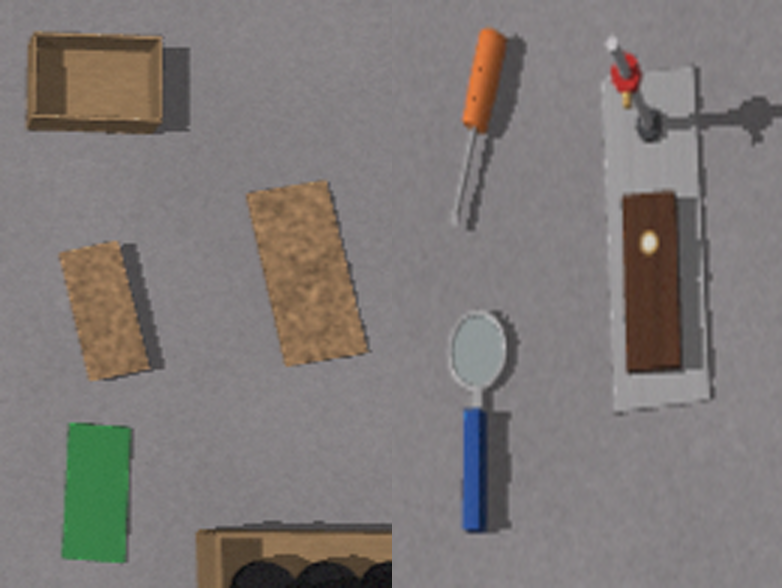

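The crop confirms the choice: the small cork (about 130x60 mm, raised with a shadow) lies at left, the 180x87 mm cork is the look-alike, and green is excluded. Next I'll work out the collar height and the first approach.

Run:
```python
from h import *
from rig import bot
C={n:dict(np.load(n+"0.npz")) for n in("top","side")}
bc=[]
for n,c in C.items():
    hsv=cv2.cvtColor(c["img"],cv2.COLOR_BGR2HSV); H,S,V=[hsv[...,i].astype(int) for i in range(3)]
    W=hgt(c); b,ce,a=blob(((H<8)|(H>172))&(S>110)&(V>60),(158,128) if n=="top" else (169,237),5)
    v,u=np.nonzero(b); bc.append(((u.min()+u.max())/2,(v.min()+v.max())/2)); print(n,u.min(),u.max(),v.min(),v.max(),a,(np.percentile(W[b],[5,25,50,75,95],axis=0)*1000).round(0).tolist())
print(tri(C.values(),bc))
s=bot.observe()
print(rows([.4932,-.3493,.10],102.2,s),rows([.4932,-.3493,.004],102.2,s))
```

```text
top 153 162 123 131 52 [[713.0, 124.0, 115.0], [716.0, 127.0, 117.0], [721.0, 130.0, 119.0], [726.0, 138.0, 121.0], [733.0, 144.0, 123.0]]
side 163 172 233 241 53 [[712.0, 125.0, 108.0], [716.0, 134.0, 116.0], [720.0, 140.0, 118.0], [727.0, 144.0, 119.0], [733.0, 147.0, 121.0]]
(array([0.72527791, 0.13484274, 0.11272345]), [[[0.02, 0.17]], [[-0.16, -0.04]]])
(array([33.36, -2.02, 13.06]), array([-0.11,  0.01,  8.99])) (array([33.36, -2.  , 22.66]), array([-0.11,  0.01,  8.99]))
```

```bash
python3 -m crank '[10,-0.6,4,0,0,3,-1, 20,-1.2,8,0,0,6,-1, 33.36,-2,13,0,0,9,-1, 33.36,-2,13,0,0,9,-1, 33.36,-2,13,0,0,9,-1, 33.36,-2,13,0,0,9,-1, 33.36,-2,13,0,0,9,-1, 33.36,-2,13,0,0,9,-1, 33.36,-2,13,0,0,9,-1]'
python3 - <<'E'
from h import *
from rig import bot
s=bot.observe();print(rows([.4932,-.3493,.004],102.2,s))
c=bot.capture("top");cv2.imwrite("pics/t1.png",cv2.resize(c["img"][140:300,250:450],None,fx=3.5,fy=3.5))
E
```

```text
t: 1.23
ee_pos: [0.4926, -0.351, 0.1018]
orientation: [3.124, 0.331, -0.0]
contact_force: [-0.2, 0.0, -0.6]
grip_width: 0.0852
finger_force: 0.0
(array([ 0.1 , -0.16,  9.78]), array([ 0.02,  0.  , -0.1 ]))
```

View pics/t1.png

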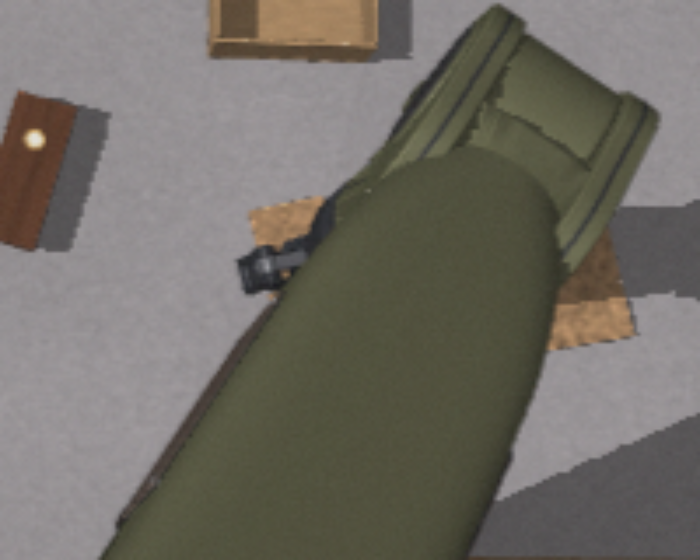

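The open finger (265,268 in the crop) straddles the small cork's near long edge. I'll descend and grip.

```bash
python3 -m crank '[0,0,4,0,0,0,-1, 0,0,7.5,0,0,0,-1, 0,0,9.66,0,0,0,-1, 0,0,9.66,0,0,0,-1, 0,0,9.66,0,0,0,-1, 0,0,9.66,0,0,0,1, 0,0,9.66,0,0,0,1, 0,0,9.66,0,0,0,1, 0,0,9.66,0,0,0,1, 0,0,9.66,0,0,0,1, 0,0,9.66,0,0,0,1]'
python3 - <<'E'
from rig import bot
s=bot.observe();print(s["ee_pos"].round(4),s["contact_force"].round(1),s["moment"].round(2))
E
```

```text
t: 2.65
ee_pos: [0.4945, -0.351, 0.0066]
orientation: [3.122, 0.333, 0.003]
contact_force: [-0.9, -0.9, 6.0]
grip_width: 0.058
finger_force: 63.7
[ 0.4945 -0.351   0.0066] [-0.9 -0.9  6. ] [ 0.04  0.25 -0.  ]
```

```bash
python3 -m crank '[0,0,-2,0,0,0,1, 0,0,-6,0,0,0,1, 0,0,-12,0,0,0,1, 0,0,-12,0,0,0,1, 0,0,-12,0,0,0,1]'
python3 - <<'E'
from h import *
from rig import bot
s=bot.observe();print(s["ee_pos"].round(4),s["contact_force"].round(1),s["grip_width"],s["finger_force"]);print(rows([.6116,.1244,.13],94.7,s))
c=bot.capture("side")
cv2.imwrite("pics/s2.png",cv2.resize(c["img"][60:220,180:380],None,fx=3.5,fy=3.5))
E
```

```text
t: 3.28
ee_pos: [0.4937, -0.3503, 0.1253]
orientation: [3.123, 0.334, 0.001]
contact_force: [0.1, 0.5, -0.5]
grip_width: 0.0578
finger_force: 64.5
[ 0.4937 -0.3503  0.1253] [ 0.1  0.5 -0.5] 0.05784392313154301 64.50241684913635
(array([ 21.55, -43.91,  -0.49]), array([ 0.05, -0.05,  7.49]))
```

View pics/s2.png

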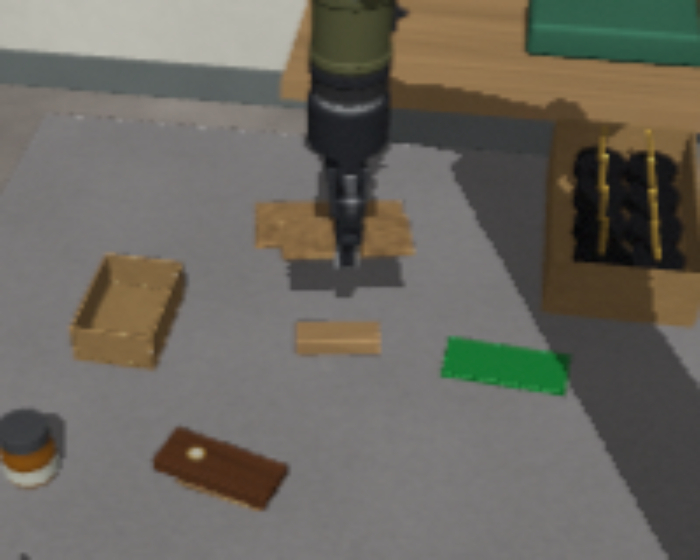

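The separator is held level at (345,230), and its block (338,337) is empty. Now I carry it to the stand.

```bash
python3 -m crank '[2,-5,-3,0,0,1,1, 5,-11,-3,0,0,3,1, 8,-17,-3,0,0,4,1, 11,-23,-3,0,0,5,1, 14,-29,-3,0,0,6,1, 17,-35,-3,0,0,7,1, 20,-40,-3,0,0,7.5,1, 21.55,-43.9,-2,0,0,7.5,1, 21.55,-43.9,-0.5,0,0,7.5,1, 21.55,-43.9,-0.5,0,0,7.5,1, 21.55,-43.9,-0.5,0,0,7.5,1, 21.55,-43.9,-0.5,0,0,7.5,1]'
python3 - <<'E'
from h import *
from rig import bot
s=bot.observe();print(rows([.6116,.1244,.0145],94.7,s))
for n in("top","side"):
    c=bot.capture(n); np.savez(n+"2.npz",**c)
    hsv=cv2.cvtColor(c["img"],cv2.COLOR_BGR2HSV); H,S,V=[hsv[...,i].astype(int) for i in range(3)]
    cork=(H>6)&(H<25)&(S>60)&(V>100); W=hgt(c); m=cork&(np.hypot(W[...,0]-.61,W[...,1]-.12)<.12)&(W[...,2]>.1)
    print(n,m.sum(),np.median(W[m],0).round(4),rect(c,m,np.median(W[m][:,2])))
a=cv2.resize(cv2.imread("pics/t1.png"),(10,10))
i=[cv2.resize(dict(np.load(n+"2.npz"))["img"][y:y+160,x:x+140],None,fx=2.8,fy=2.8) for n,y,x in(("top",90,95),("side",150,140))]
cv2.imwrite("pics/p3.png",np.hstack(i))
E
```

```text
t: 4.82
ee_pos: [0.6158, 0.092, 0.1302]
orientation: [-3.108, -0.211, 0.003]
contact_force: [0.4, 0.7, -0.4]
grip_width: 0.058
finger_force: 64.5
(array([ 0.03, -2.96, 11.66]), array([-1.53,  0.06,  3.07]))
top 477 [0.5802 0.0799 0.1496] ([614.7, 86.6, 132.2, 53.9, 7.8], [584.7, 81.1], -2.1)
side 597 [0.5912 0.0956 0.1495] ([620.9, -58.8, 440.8, 155.1, 89.7], [609.6, 92.5], 12.0)
```

View pics/p3.png

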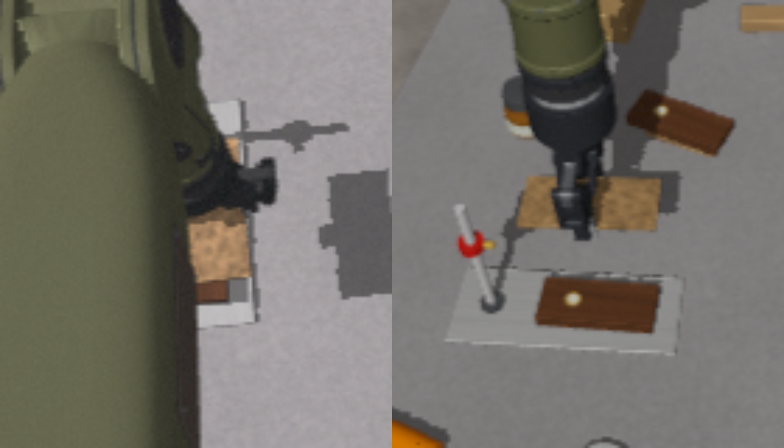

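```bash
python3 -m crank '[0,0,0,0,0,0,1, 0,0,0,0,0,0,1]'
python3 - <<'E'
from h import *
from rig import bot
s=bot.observe();print(s["ee_pos"].round(4),rows([.6116,.1244,.0145],94.7,s))
E
```

```text
t: 5.18
ee_pos: [0.6159, 0.093, 0.13]
orientation: [-3.108, -0.213, 0.003]
contact_force: [-0.8, 0.4, -1.1]
grip_width: 0.0582
finger_force: 64.5
[0.6159 0.093  0.13  ] (array([ 1.000e-02, -2.860e+00,  1.163e+01]), array([-1.54,  0.06,  3.15]))
```

```bash
python3 -m crank '[0,-2.86,5,-1.5,0,3.1,1, 0,-2.86,5,-1.5,0,3.1,1, 0,-2.86,5,-1.5,0,3.1,1, 0,-2.86,5,-1.5,0,3.1,1]'
python3 - <<'E'
from h import *
from rig import bot
s=bot.observe();print(s["ee_pos"].round(4),rows([.6116,.1244,.0145],94.7,s))
for n in("side","top"):
    c=bot.capture(n);np.savez(n+"3.npz",**c)
    hsv=cv2.cvtColor(c["img"],cv2.COLOR_BGR2HSV); H,S,V=[hsv[...,i].astype(int) for i in range(3)]
    W=hgt(c);m=(H>6)&(H<25)&(S>60)&(V>100)&(abs(W[...,2]-.1)<.02)&(np.hypot(W[...,0]-.61,W[...,1]-.12)<.1)
    print(n,m.sum(),np.median(W[m],0).round(4),rect(c,m,np.median(W[m][:,2])))
    P=W[m]; A=np.c_[P[:,:2],np.ones(len(P))]; k=np.linalg.lstsq(A,P[:,2],rcond=None)[0]; print("tilt deg",np.degrees(k[:2]).round(2))
E
```

```text
t: 5.68
ee_pos: [0.6172, 0.0929, 0.0824]
orientation: [-3.108, -0.213, 0.001]
contact_force: [0.1, 0.2, 0.4]
grip_width: 0.0581
finger_force: 64.5
[0.6172 0.0929 0.0824] (array([-0.14, -3.02,  6.87]), array([-1.53, -0.02,  3.13]))
side 574 [0.5923 0.0952 0.1014] ([633.9, 97.4, 173.7, 63.8, 9.4], [609.1, 94.9], 9.4)
tilt deg [0.51 1.87]
top 417 [0.5824 0.0802 0.1015] ([616.2, 86.6, 132.6, 52.5, 7.6], [585.7, 81.0], -2.6)
tilt deg [-0.33  1.25]
```

The wrist has reached its joint-6 limit (half-turn symmetric grasp), so I'll rotate it back by 180°.

```bash
python3 -m crank '[0,0,-5,0,0,-10,1, 0,0,-5,0,0,-20,1, 0,0,-5,0,0,-30,1, 0,0,-5,0,0,-40,1, 0,0,-5,0,0,-50,1, 0,0,-5,0,0,-60,1, 0,0,-5,0,0,-70,1, 0,0,-5,0,0,-80,1, 0,0,-5,0,0,-90,1, 0,0,-5,0,0,-90,1]' && python3 -m crank '[0,0,0,0,0,-10,1, 0,0,0,0,0,-20,1, 0,0,0,0,0,-30,1, 0,0,0,0,0,-40,1, 0,0,0,0,0,-50,1, 0,0,0,0,0,-60,1, 0,0,0,0,0,-70,1, 0,0,0,0,0,-80,1, 0,0,0,0,0,-87,1, 0,0,0,0,0,-87,1]'
python3 - <<'E'
from h import *
from rig import bot
s=bot.observe();print(s["joint_positions"].round(3),rows([.6116,.1244,.08],94.7,s))
E
```

```text
t: 7.02
ee_pos: [0.6165, 0.0914, 0.1313]
orientation: [-2.053, -2.35, -0.026]
contact_force: [0.5, 1.7, -0.0]
grip_width: 0.0582
finger_force: 64.5
t: 8.28
ee_pos: [0.6163, 0.0913, 0.1309]
orientation: [0.126, -3.135, -0.041]
contact_force: [-0.8, 0.4, -0.4]
grip_width: 0.0585
finger_force: 64.5
[ 0.133  0.481 -0.066  1.026  0.027  0.053] (array([0.18, 3.2 , 5.18]), array([ 1.52, -0.17, -0.09]))
```

```bash
python3 -m crank '[0.1,1.6,3,0.8,-0.1,0,1, 0.18,3.2,5.18,1.5,-0.17,0,1, 0.18,3.2,5.18,1.5,-0.17,0,1, 0.18,3.2,5.18,1.5,-0.17,0,1, 0.18,3.2,5.18,1.5,-0.17,0,1]'
python3 - <<'E'
from h import *
from rig import bot
s=bot.observe();print(s["ee_pos"].round(4),rows([.6116,.1244,.0145],94.7,s))
for n in("side","top"):
    c=bot.capture(n);np.savez(n+"3.npz",**c)
    hsv=cv2.cvtColor(c["img"],cv2.COLOR_BGR2HSV); H,S,V=[hsv[...,i].astype(int) for i in range(3)]
    W=hgt(c);m=(H>6)&(H<25)&(S>60)&(V>100)&(abs(W[...,2]-.1)<.02)&(np.hypot(W[...,0]-.61,W[...,1]-.12)<.1)
    print(n,m.sum(),np.median(W[m],0).round(4),rect(c,m,np.median(W[m][:,2])),rect(c,m,.101))
    P=W[m]; A=np.c_[P[:,:2],np.ones(len(P))]; k=np.linalg.lstsq(A,P[:,2],rcond=None)[0]; print("tilt deg",np.degrees(k[:2]).round(2))
i=[cv2.resize(dict(np.load(n+"3.npz"))["img"][y:y+160,x:x+140],None,fx=2.8,fy=2.8) for n,y,x in(("top",90,95),("side",150,140))]
cv2.imwrite("pics/p4.png",np.hstack(i))
E
```

```text
t: 8.9
ee_pos: [0.6124, 0.1239, 0.0809]
orientation: [-0.13, 3.137, 0.001]
contact_force: [-0.3, -0.4, 0.1]
grip_width: 0.0582
finger_force: 64.5
[0.6124 0.1239 0.0809] (array([0.08, 0.06, 6.64]), array([0.02, 0.1 , 0.03]))
side 621 [0.5903 0.1265 0.0999] ([632.2, 126.7, 171.4, 65.7, 4.6], [608.7, 125.8], 4.2) ([631.8, 127.4, 171.2, 65.6, 4.6], [608.4, 126.5], 4.2)
tilt deg [ 1.11 -0.56]
top 533 [0.5812 0.117  0.1001] ([632.0, 125.1, 167.6, 62.3, 5.2], [590.8, 118.4], -5.7) ([631.7, 124.9, 167.4, 62.2, 5.2], [590.6, 118.2], -5.7)
tilt deg [1.36 1.04]
```

View pics/p4.png

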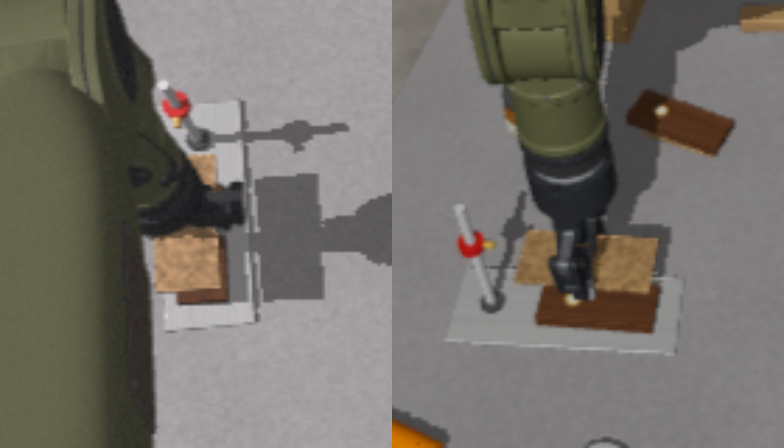

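Both views show the separator level above the lower blank and lined up with it, with the centre about 1 mm too far towards the post. I'll lower and release.

```bash
python3 -m crank '[0.12,0,3,0,0,0,1, 0.12,0.03,5.5,0,0,0,1, 0.12,0.03,6.4,0,0,0,1, 0.12,0.03,6.7,0,0,0,1, 0.12,0.03,6.7,0,0,0,1, 0.12,0.03,6.7,0,0,0,1, 0.12,0.03,6.7,0,0,0,1]'
python3 - <<'E'
from h import *
from rig import bot
s=bot.observe();print(s["ee_pos"].round(4),s["contact_force"].round(1),s["moment"].round(2))
E
```

```text
t: 9.88
ee_pos: [0.6111, 0.1247, 0.0136]
orientation: [-0.132, 3.137, 0.001]
contact_force: [-0.2, -0.5, 5.0]
grip_width: 0.0582
finger_force: 65.0
[0.6111 0.1247 0.0136] [-0.2 -0.5  5. ] [-0.13  0.09 -0.01]
```

```bash
python3 -m crank '[0,0,0,0,0,0,-1, 0,0,0,0,0,0,-1, 0,0,0,0,0,0,-1, 0,0,0,0,0,0,-1, 0,0,-2,0,0,0,-1, 0,0,-8,0,0,0,-1, 0,0,-12,0,0,0,-1, 0,0,-12,0,0,0,-1, 0,0,-12,0,0,0,-1]'
python3 - <<'E'
from h import *
from rig import bot
s=bot.observe();print(s["ee_pos"].round(4),rows([.5792,-.1301,.09],73.5,s))
E
```

```text
t: 11.0
ee_pos: [0.6097, 0.1245, 0.1321]
orientation: [0.132, -3.138, -0.0]
contact_force: [-0.3, 0.1, -0.2]
grip_width: 0.0853
finger_force: 0.0
[0.6097 0.1245 0.1321] (array([  5.17, -25.12,   4.21]), array([-0.  , -0.07, 21.33]))
```

```bash
python3 -m crank '[1,-5,0,0,0,4,-1, 2,-10,0,0,0,8,-1, 3,-15,1,0,0,12,-1, 4,-20,2,0,0,16,-1, 5.17,-25.1,4.2,0,0,21.3,-1, 5.17,-25.1,4.2,0,0,21.3,-1, 5.17,-25.1,4.2,0,0,21.3,-1, 5.17,-25.1,4.2,0,0,21.3,-1]'
python3 - <<'E'
from h import *
from rig import bot
s=bot.observe();print(s["ee_pos"].round(4),rows([.5792,-.1301,.021],73.5,s))
for n in("side","top"):
    c=bot.capture(n);np.savez(n+"4.npz",**c)
    hsv=cv2.cvtColor(c["img"],cv2.COLOR_BGR2HSV); H,S,V=[hsv[...,i].astype(int) for i in range(3)]
    W=hgt(c);m=(H>6)&(H<25)&(S>60)&(V>80)&(W[...,2]<.06)&(np.hypot(W[...,0]-.61,W[...,1]-.12)<.1)
    print(n,m.sum(),np.median(W[m],0).round(4),rect(c,m,.033))
i=[cv2.resize(dict(np.load(n+"4.npz"))["img"][y:y+160,x:x+140],None,fx=2.8,fy=2.8) for n,y,x in(("top",90,130),("side",150,140))]
cv2.imwrite("pics/p5.png",np.hstack(i))
E
```

```text
t: 12.0
ee_pos: [0.5798, -0.1287, 0.0904]
orientation: [-0.447, -3.109, -0.001]
contact_force: [-0.2, 1.0, -0.0]
grip_width: 0.0856
finger_force: 0.0
[ 0.5798 -0.1287  0.0904] (array([ 0.01, -0.16,  6.94]), array([ 0.02, -0.05,  0.13]))
side 913 [0.6108 0.1279 0.0326] ([611.8, 127.6, 133.6, 69.5, 5.0], [610.7, 127.9], 3.8)
top 977 [0.6117 0.1241 0.0329] ([613.1, 124.3, 132.7, 62.7, 4.8], [612.6, 124.2], 5.1)
```

View pics/p5.png

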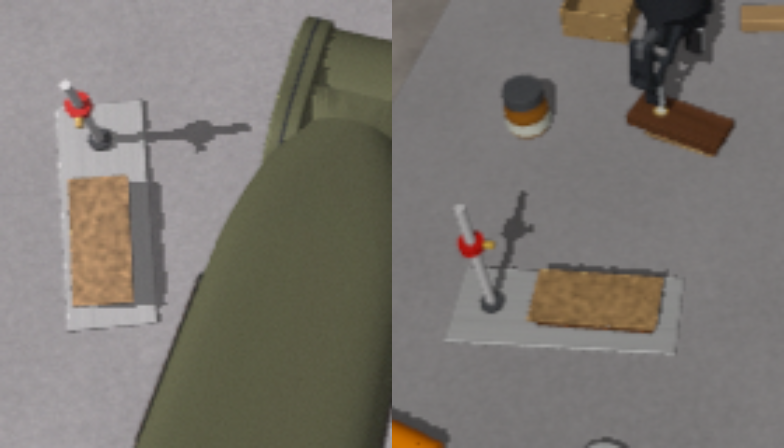

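The separator lies square on the lower blank, at (613,124) mm and 4.8° against (611.5,124) mm and 4.6° for the blank. Next I grip the upper blank shallowly, with the tips above its underside.

```bash
python3 -m crank '[0,-0.1,3,0,0,0,-1, 0,-0.1,5.5,0,0,0,-1, 0,-0.1,6.94,0,0,0,-1, 0,-0.1,6.94,0,0,0,-1, 0,-0.1,6.94,0,0,0,-1, 0,-0.1,6.94,0,0,0,1, 0,-0.1,6.94,0,0,0,1, 0,-0.1,6.94,0,0,0,1, 0,-0.1,6.94,0,0,0,1, 0,-0.1,6.94,0,0,0,1, 0,-0.1,6.94,0,0,0,1]'
python3 - <<'E'
from h import *
from rig import bot
s=bot.observe();print(s["ee_pos"].round(4),s["contact_force"].round(1))
E
```

```text
t: 13.48
ee_pos: [0.5802, -0.1311, 0.0223]
orientation: [0.45, 3.108, 0.0]
contact_force: [-0.8, 0.3, 5.1]
grip_width: 0.0483
finger_force: 63.1
[ 0.5802 -0.1311  0.0223] [-0.8  0.3  5.1]
```

```bash
python3 -m crank '[0,0,-2,0,0,0,1, 0,0,-6,0,0,0,1, 0,0,-10,0,0,0,1, 0,0,-10,0,0,0,1, 0,0,-10,0,0,0,1]'
python3 - <<'E'
from h import *
from rig import bot
s=bot.observe();print(s["ee_pos"].round(4),rows([.6120,.1244,.09],94.7,s),rows([.6120,.1244,.12],94.7,s)[0])
W=hgt(bot.capture("side")) 
c=bot.capture("side");hsv=cv2.cvtColor(c["img"],cv2.COLOR_BGR2HSV); H,S,V=[hsv[...,i].astype(int) for i in range(3)]
m=((H<20)|(H>170))&(S>80)&(V<110)&(np.hypot(W[...,0]-.58,W[...,1]+.13)<.08)&(W[...,2]>.09);P=W[m]
k=np.linalg.lstsq(np.c_[P[:,:2],np.ones(len(P))],P[:,2],rcond=None)[0];print(m.sum(),np.median(P,0).round(4),np.degrees(k[:2]).round(1))
E
```

```text
t: 14.1
ee_pos: [0.5788, -0.1308, 0.1204]
orientation: [-0.45, -3.107, -0.0]
contact_force: [0.0, -0.2, -1.7]
grip_width: 0.0483
finger_force: 62.4
[ 0.5788 -0.1308  0.1204] (array([ 4.04, 25.41,  3.05]), array([ 1.000e-02, -1.000e-01, -2.118e+01])) [ 4.05 25.41  0.05]
358 [ 0.5551 -0.118   0.1322] [3.8 4.8]
```

```bash
python3 -m crank '[1,5,0,0,0,-4,1, 1.7,10,0,0,0,-8,1, 2.5,15,0,0,0,-12,1, 3.3,20,0,0,0,-17,1, 4.05,25.4,0,0,0,-21.1,1, 4.05,25.4,0,0,0,-21.1,1, 4.05,25.4,2,0,0,-21.1,1, 4.05,25.4,3,0,0,-21.1,1, 4.05,25.4,3,0,0,-21.1,1, 4.05,25.4,3,0,0,-21.1,1]'
python3 - <<'E'
from h import *
from rig import bot
s=bot.observe();print(s["ee_pos"].round(4),rows([.6120,.1244,.0353],94.7,s))
for n in("side","top"):
    c=bot.capture(n);np.savez(n+"5.npz",**c)
    hsv=cv2.cvtColor(c["img"],cv2.COLOR_BGR2HSV); H,S,V=[hsv[...,i].astype(int) for i in range(3)]
    W=hgt(c);m=((H<20)|(H>170))&(S>80)&(V<110)&(np.hypot(W[...,0]-.61,W[...,1]-.12)<.09)&(W[...,2]>.07)
    print(n,m.sum(),np.median(W[m],0).round(4),rect(c,m,.103))
i=[cv2.resize(dict(np.load(n+"5.npz"))["img"][y:y+160,x:x+140],None,fx=2.8,fy=2.8) for n,y,x in(("top",90,95),("side",150,140))]
cv2.imwrite("pics/p6.png",np.hstack(i))
E
```

```text
t: 15.45
ee_pos: [0.6128, 0.1237, 0.0914]
orientation: [0.125, -3.139, -0.0]
contact_force: [-0.7, -0.6, -0.7]
grip_width: 0.0481
finger_force: 62.5
[0.6128 0.1237 0.0914] (array([0.07, 0.08, 5.61]), array([ 0.01, -0.02, -0.12]))
side 578 [0.5872 0.127  0.1036] ([637.7, -90.7, 508.0, 123.8, -82.6], [606.2, 107.0], -73.7)
top 464 [0.5823 0.1169 0.1041] ([610.6, 121.1, 123.4, 52.3, 2.8], [587.0, 118.4], -5.0)
```

View pics/p6.png

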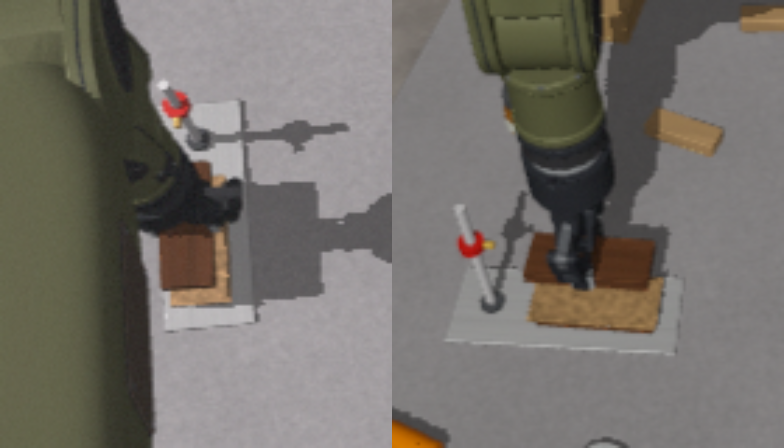

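The upper blank is level over the separator and its block is empty. I'll lower and release.

```bash
python3 -m crank '[0.06,0.06,3,0,0,0,1, 0.06,0.06,4.8,0,0,0,1, 0.06,0.06,5.4,0,0,0,1, 0.06,0.06,5.6,0,0,0,1, 0.06,0.06,5.6,0,0,0,1, 0.06,0.06,5.6,0,0,0,1, 0.06,0.06,5.6,0,0,0,1]'
python3 - <<'E'
from rig import bot
s=bot.observe();print(s["ee_pos"].round(4),s["contact_force"].round(1),s["moment"].round(2))
E
```

```text
t: 16.42
ee_pos: [0.6123, 0.1249, 0.0357]
orientation: [-0.127, 3.139, 0.001]
contact_force: [0.6, 0.6, -1.0]
grip_width: 0.048
finger_force: 62.5
[0.6123 0.1249 0.0357] [ 0.6  0.6 -1. ] [-0.03 -0.03  0.03]
```

```bash
python3 -m crank '[0,0,0.1,0,0,0,1, 0,0,0.1,0,0,0,1, 0,0,0.1,0,0,0,1]'
```

```text
t: 16.8
ee_pos: [0.6123, 0.1249, 0.0353]
orientation: [-0.127, 3.138, 0.001]
contact_force: [-1.2, -0.5, 5.5]
grip_width: 0.0481
finger_force: 63.2
```

Contact at 5.5 N. Opening and retreating towards the loupe.

```bash
python3 -m crank '[0,0,0,0,0,0,-1, 0,0,0,0,0,0,-1, 0,0,0,0,0,0,-1, 0,0,0,0,0,0,-1, 0,0,-2,0,0,0,-1, 0,0,-7,0,0,0,-1, 0,0,-11,0,0,0,-1, 0,0,-11,0,0,0,-1, 0,0,-11,0,0,0,-1]'
python3 - <<'E'
from h import *
from rig import bot
s=bot.observe();print(s["ee_pos"].round(4),s["joint_positions"][5].round(2))
c=dict(np.load("top0.npz"));d=dict(np.load("side0.npz"))
for n,c,p in(("top",c,(109,193)),("side",d,(215,319))):
    hsv=cv2.cvtColor(c["img"],cv2.COLOR_BGR2HSV); V=hsv[...,2].astype(int);S=hsv[...,1].astype(int);H=hsv[...,0].astype(int)
    x,y=p; sub=np.zeros((384,512),bool); sub[y-18:y+18,x-18:x+18]=1
    bg=np.median(c["img"][y-30:y+30,x-30:x+30].reshape(-1,3),0)
    m=sub&(V>130); b,ce,a=blob(m,p,20); v,u=np.nonzero(b); print(n,ce,a,rect(c,b,.01)[:2])
print(rows([.4842,.281,.10],93.8,s))
E
```

```text
t: 17.92
ee_pos: [0.6116, 0.1247, 0.1437]
orientation: [0.127, -3.138, -0.0]
contact_force: [0.2, -1.0, -0.6]
grip_width: 0.0854
finger_force: 0.0
[0.6116 0.1247 0.1437] 0.12
top [107.10723192 192.84413965] 802 ([568.1, 286.3, 105.8, 102.9, -89.5], [566.8, 290.3])
side [214.89274448 318.2807571 ] 317 ([564.1, 290.0, 59.8, 55.9, -37.3], [563.7, 289.0])
(array([11.43, 16.61,  4.39]), array([ 0.01, -0.06,  0.82]))
```

```bash
python3 -m crank '[4,5.5,0,0,0,0.3,-1, 8,11,1,0,0,0.6,-1, 11.45,16.83,4,0,0,0.7,-1, 11.45,16.83,4.4,0,0,0.7,-1, 11.45,16.83,4.4,0,0,0.7,-1, 11.45,16.83,4.4,0,0,0.7,-1]'
python3 - <<'E'
from h import *
from rig import bot
s=bot.observe();print(s["ee_pos"].round(4),rows([.484,.2833,.004],94.0,s))
for n in("top","side"):
    c=bot.capture(n);np.savez(n+"6.npz",**c)
    hsv=cv2.cvtColor(c["img"],cv2.COLOR_BGR2HSV); H,S,V=[hsv[...,i].astype(int) for i in range(3)]
    W=hgt(c);near=np.hypot(W[...,0]-.61,W[...,1]-.12)<.09
    m=((H<20)|(H>170))&(S>80)&(V<110)&near; b,ce,a=blob(m,(167,177) if n=="top" else (214,259),40)
    print(n,"upper",a,np.median(W[b],0).round(4),rect(c,b,.048))
    m=(H>6)&(H<25)&(S>60)&(V>110)&(W[...,2]<.06)&near; print("sep",m.sum(),rect(c,m,.033))
    p=proj(c,[.637,.1265,.048])[0]; b,ce,a=blob((V>150)&(S<110)&near,p,3);print("eye",p.round(1),ce.round(1),a,plane(c,ce,.048).round(4))
i=[cv2.resize(dict(np.load(n+"6.npz"))["img"][y:y+160,x:x+140],None,fx=2.8,fy=2.8) for n,y,x in(("top",90,80),("side",180,140))]
cv2.imwrite("pics/p7.png",np.hstack(i))
E
```

```text
t: 18.68
ee_pos: [0.485, 0.2825, 0.1]
orientation: [0.106, -3.139, 0.001]
contact_force: [0.2, 0.4, -0.2]
grip_width: 0.0855
finger_force: 0.0
[0.485  0.2825 0.1   ] (array([0.09, 0.09, 9.6 ]), array([-0.03, -0.02, -0.13]))
top upper 843 [0.6078 0.1202 0.0475] ([610.5, 121.0, 126.4, 58.8, 4.7], [608.7, 120.8], 5.6)
sep 86 ([613.4, 124.6, 132.1, 62.0, 4.8], [613.7, 132.9], 0.4)
eye [163.9 165.7] [163.8 165.5] 18 [[0.6375 0.127  0.048 ]]
side upper 473 [0.6274 0.1348 0.0474] ([624.7, 130.6, 92.6, 61.5, 4.6], [628.6, 133.0], -5.5)
sep 116 ([629.2, 129.6, 99.4, 63.3, 2.7], [634.1, 145.8], -12.9)
eye [203.1 252.2] [203.5 252.3] 14 [[0.6357 0.1266 0.048 ]]
```

View pics/p7.png

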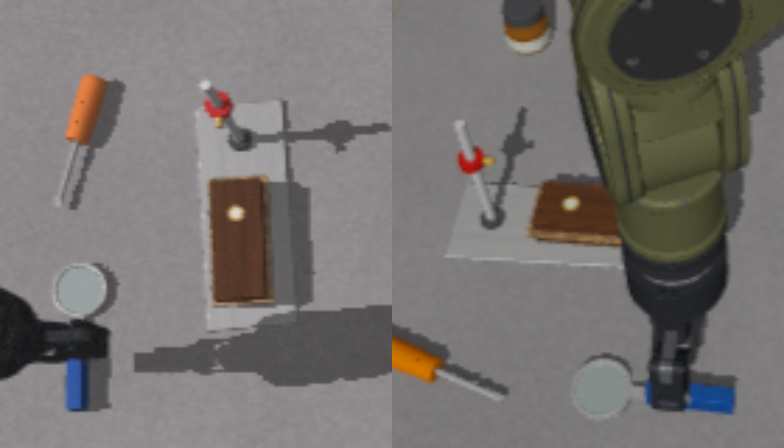

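The stack is neat: the eye measures (636.6,126.8) mm, within 1 mm of plan. Now I grip the loupe bar.

```bash
python3 -m crank '[0.09,0.05,3,0,0,0,-1, 0.09,0.05,6.5,0,0,0,-1, 0.09,0.05,8.8,0,0,0,-1, 0.09,0.05,9.6,0,0,0,-1, 0.09,0.05,9.6,0,0,0,-1, 0.09,0.05,9.6,0,0,0,1, 0.09,0.05,9.6,0,0,0,1, 0.09,0.05,9.6,0,0,0,1, 0.09,0.05,9.6,0,0,0,1, 0.09,0.05,9.6,0,0,0,1, 0.09,0.05,9.6,0,0,0,1, 0.09,0.05,9.6,0,0,0,1]'
python3 - <<'E'
from rig import bot
s=bot.observe();print(s["ee_pos"].round(4),s["contact_force"].round(1),s["moment"].round(2))
E
```

```text
t: 20.27
ee_pos: [0.4837, 0.2841, 0.0048]
orientation: [-0.108, 3.139, 0.001]
contact_force: [-1.2, -0.1, 6.4]
grip_width: 0.0141
finger_force: 59.5
[0.4837 0.2841 0.0048] [-1.2 -0.1  6.4] [-0.07  0.06 -0.1 ]
```

```bash
python3 -m crank '[0,0,-2,0,0,0,1, 0,0,-6,0,0,0,1, 0,0,-11,0,0,0,1, 0,0,-11,0,0,0,1, 0,0,-11,0,0,0,1, 0,0,-11,0,0,0,1]'
python3 - <<'E'
from h import *
from rig import bot
s=bot.observe();print(s["ee_pos"].round(4),s["moment"].round(2),s["grip_width"])
for n in("top","side"):
    c=bot.capture(n);np.savez(n+"7.npz",**c)
    hsv=cv2.cvtColor(c["img"],cv2.COLOR_BGR2HSV); H,S,V=[hsv[...,i].astype(int) for i in range(3)]
    W=hgt(c);m=(W[...,2]>.09)&(W[...,2]<.14)&(np.hypot(W[...,0]-.566,W[...,1]-.289)<.04)&(S<60)&(W[...,0]>.535)
    P=W[m];k=np.linalg.lstsq(np.c_[P[:,:2],np.ones(len(P))],P[:,2],rcond=None)[0]
    print(n,m.sum(),"top z",np.median(P[:,2]).round(4),"tilt",np.degrees(k[:2]).round(2),rect(c,m,np.median(P[:,2])))
E
```

```text
t: 21.02
ee_pos: [0.4819, 0.2829, 0.1124]
orientation: [0.108, -3.136, 0.002]
contact_force: [0.4, 0.2, -1.3]
grip_width: 0.0145
finger_force: 58.7
[0.4819 0.2829 0.1124] [-0.03  0.02 -0.07] 0.014532614928084213
top 381 top z 0.1152 tilt [0.29 0.26] ([563.5, 286.6, 58.8, 56.6, 3.8], [564.2, 286.3], 50.6)
side 456 top z 0.1148 tilt [ 0.26 -1.23] ([563.0, 289.5, 59.9, 56.1, -76.0], [562.7, 289.4], -65.9)
```

Run:
```python
from h import *
from rig import bot
s=bot.observe();print(rows([.555,.1215,.1144],94.0,s))
Cs=[];
for n in("top","side"):
    zs=[];uv=[];rz=[];ruv=[]
    for k in "04567":
        if n=="side" and k=="4": pass
        try:c=dict(np.load(n+k+".npz"))
        except Exception: continue
        hsv=cv2.cvtColor(c["img"],cv2.COLOR_BGR2HSV); H,S,V=[hsv[...,i].astype(int) for i in range(3)]; W=hgt(c)
        near=np.hypot(W[...,0]-.715,W[...,1]-.132)<.04
        p=near&(H>15)&(H<32)&(S>90)&(W[...,2]>.08); r=near&((H<8)|(H>172))&(S>110)&(V>60)
        if p.sum()>1: zs+=W[p][:,2].tolist(); v,u=np.nonzero(p); uv.append((u.mean(),v.mean()))
        if r.sum()>30:
            rz+=W[r][:,2].tolist()
            v,u=np.nonzero(r); ruv.append((u.min()+u.max(),v.min()+v.max()))
    print(n,"pin",len(zs),np.percentile(zs,[10,50,90]).round(4) if zs else 0,np.mean(uv,0) if uv else 0,"collar z pct",np.percentile(rz,[2,10,25,50,75,90,98]).round(4),np.mean(ruv,0)/2,len(ruv))
    Cs.append((c,np.mean(uv,0),np.mean(ruv,0)/2))
print("pin tri",tri([x[0] for x in Cs],[x[1] for x in Cs]),"collar tri",tri([x[0] for x in Cs],[x[2] for x in Cs]))
```

```text
(array([ -6.16, -16.62,  -0.18]), array([-0.07, -0.2 , -0.07]))
top pin 45 [0.1145 0.117  0.1205] [157.88888889 133.11111111] collar z pct [0.1135 0.1161 0.1175 0.1191 0.1211 0.1225 0.1252] [157.5 127. ] 5
side pin 60 [0.1137 0.1165 0.1186] [174.5 237. ] collar z pct [0.1092 0.1118 0.1156 0.1182 0.1194 0.1203 0.1225] [168. 237.] 5
pin tri (array([0.70701839, 0.13255801, 0.11415254]), [[[0.07, 0.51]], [[-0.5, -0.12]]]) collar tri (array([0.72454391, 0.13467928, 0.11292518]), [[[0.06, 0.41]], [[-0.4, -0.1]]])
```

```bash
python3 -m crank '[-2,-4,-2,0,0,0,1, -4,-8,-2,0,0,0,1, -5.5,-12.5,-2,0,0,0,1, -6.16,-16.62,-2,0,-0.2,0,1, -6.16,-16.62,-1,0,-0.2,0,1, -6.16,-16.62,-0.2,0,-0.2,0,1, -6.16,-16.62,-0.2,0,-0.2,0,1, -6.16,-16.62,-0.2,0,-0.2,0,1, -6.16,-16.62,-0.2,0,-0.2,0,1]'
python3 - <<'E'
from h import *
from rig import bot
s=bot.observe();print(s["ee_pos"].round(4),rows([.555,.1215,.1144],94.0,s))
L=[];cs=[]
for n in("top","side"):
    c=bot.capture(n);np.savez(n+"8.npz",**c)
    hsv=cv2.cvtColor(c["img"],cv2.COLOR_BGR2HSV); H,S,V=[hsv[...,i].astype(int) for i in range(3)]
    W=hgt(c);m=(W[...,2]>.09)&(W[...,2]<.14)&(np.hypot(W[...,0]-.6366,W[...,1]-.1268)<.045)&(S<70)&(W[...,0]>.605)
    P=W[m]; r=np.hypot(P[:,0]-.6366,P[:,1]-.1268)
    k=np.linalg.lstsq(np.c_[P[:,:2],np.ones(len(P))],P[:,2],rcond=None)[0]
    print(n,m.sum(),"z in/rim",np.median(P[r<.02,2]).round(4),np.median(P[(r>.024)&(r<.029),2]).round(4),"tilt",np.degrees(k[:2]).round(2))
    v,u=np.nonzero(m);(x,y),(a,b2),ang=cv2.minAreaRect(np.c_[u,v].astype(np.float32));e=((u.min()+u.max())/2,(v.min()+v.max())/2)
    print(rect(c,m,.119)); L.append(e);cs.append(c)
    b=(H>105)&(H<130)&(S>120)&(W[...,2]>.1); print("bar",b.sum(),(np.percentile(W[b],[10,50,90],axis=0)[:,2]).round(4) if b.any() else 0)
print("lens tri",tri(cs,L))
i=[cv2.resize(dict(np.load(n+"8.npz"))["img"][y:y+160,x:x+140],None,fx=2.8,fy=2.8) for n,y,x in(("top",90,95),("side",150,140))]
cv2.imwrite("pics/p8.png",np.hstack(i))
E
```

```text
t: 22.25
ee_pos: [0.5562, 0.1229, 0.1165]
orientation: [-0.109, 3.136, 0.001]
contact_force: [0.0, 0.3, -1.2]
grip_width: 0.0146
finger_force: 58.8
[0.5562 0.1229 0.1165] (array([ 0.13, -0.13,  0.21]), array([ 0.02,  0.2 , -0.01]))
top 290 z in/rim 0.1201 0.1199 tilt [0.37 0.19]
([644.1, 122.5, 59.4, 44.0, 45.8], [642.8, 123.4], 42.0)
bar 87 [0.1326 0.135  0.1379]
side 333 z in/rim 0.1191 0.1209 tilt [ 1.13 -1.36]
([637.5, 129.3, 64.5, 59.6, -37.8], [636.7, 129.2], -47.3)
bar 157 [0.1167 0.1334 0.1368]
lens tri (array([0.63849007, 0.12633788, 0.11481053]), [[[0.06, 0.77]], [[-0.74, -0.17]]])
```

View pics/p8.png

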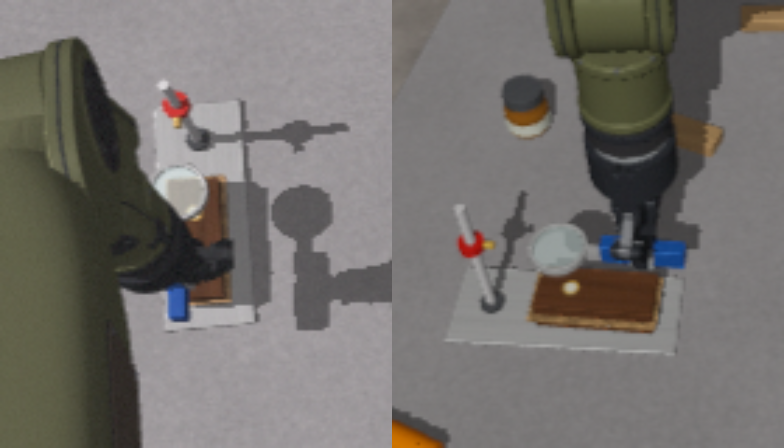

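The side view shows the lens (558,250) over the eye and level with the collar (470,244); in the top view it is clear of the post and stack. Fine trim of about 1 mm, then hold.

```bash
python3 -m crank '[0.1,-0.13,0.06,0,0.1,0,1, 0.1,-0.13,0.06,0,0.1,0,1, 0.1,-0.13,0.06,0,0.1,0,1, 0.1,-0.13,0.06,0,0.1,0,1, 0.1,-0.13,0.06,0,0.1,0,1, 0.1,-0.13,0.06,0,0.1,0,1]'
python3 - <<'E'
from h import *
from rig import bot
s=bot.observe();print(s["ee_pos"].round(4),abs(s["dq"]).max().round(4))
cs=[]
for n in("top","side"):
    for _ in range(2):
        c=bot.capture(n); hsv=cv2.cvtColor(c["img"],cv2.COLOR_BGR2HSV); H,S,V=[hsv[...,i].astype(int) for i in range(3)]
        W=hgt(c);m=(W[...,2]>.09)&(W[...,2]<.14)&(np.hypot(W[...,0]-.6366,W[...,1]-.1268)<.045)&(S<70)&(W[...,0]>.605)
        r=(np.hypot(W[...,0]-.715,W[...,1]-.132)<.04)&((H<8)|(H>172))&(S>110)
        print(n,m.sum(),np.median(W[m][:,2]).round(4),rect(c,m,.119)[:2],"collar",np.percentile(W[r][:,2],[10,50,90]).round(4))
s=bot.observe();print(s["ee_pos"].round(4),abs(s["dq"]).max().round(4))
E
```

```text
t: 23.1
ee_pos: [0.5552, 0.1207, 0.1156]
orientation: [-0.107, 3.139, 0.0]
contact_force: [-0.0, -0.3, -1.2]
grip_width: 0.0145
finger_force: 58.8
[0.5552 0.1207 0.1156] 0.002
top 285 0.1187 ([642.6, 120.1, 60.8, 43.4, 43.4], [641.6, 121.2]) collar [0.1166 0.119  0.1228]
top 284 0.1184 ([642.6, 120.1, 60.8, 43.4, 43.4], [641.4, 121.1]) collar [0.1156 0.1189 0.1235]
side 327 0.1183 ([633.6, 126.7, 62.2, 61.0, 9.5], [634.9, 127.9]) collar [0.1124 0.1184 0.1204]
side 325 0.1183 ([634.5, 126.8, 62.7, 58.6, -74.8], [635.0, 127.9]) collar [0.1136 0.1182 0.1205]
[0.5552 0.1208 0.1156] 0.0013
```

```bash
python3 -c "
from rig import bot
print(bot.hand_in())"
```

```text
the job is handed in; nothing more can be done
None
```

The job is handed in at about 23 s: the separator and upper blank are stacked to within about 1.5 mm, eye up, and the loupe is held still with its lens about 1–2 mm from centre over the eye and within about 1 mm of the collar's height.

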